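# Hold a tool-handle blank in the drilling V-jig

## Task

Take the round wooden handle blank from its stock rest, lay it in the groove of the V-jig and push it along the groove until the end of its brass ferrule butts against the blue stop plate. Then press it down firmly (some 10 to 20 N) so that it bears on both faces of the V, and finish while still holding it pressed there: do not let go or back away. Leave the gouges, the mallet and the wax tin where they are.

Things in the scene. Friction and masses are not known exactly. Their poses are not given: they have to be found in the camera images.
- blank_center (a point): Loose handle blank, pale wood: a plain cylinder 34 mm in diameter, 150 mm long over all, of which the last 16 mm at one end are a brass ferrule 26 mm in diameter. About 0.12 kg. Point on its axis at mid-length, where it can be gripped across. x runs along the blank to the ferrule end; it may be rolled about x. It starts level in the stock rest, its axis 42 mm above the bench.
- blank_ferrule (a point): Centre of the blank's ferrule end face, 75 mm from its mid-point along its x axis. Slid along the groove by pushing its plain end, the blank drags with up to about 8 N before it meets the stop, so judge the butting by 12 N or by position.
- rest: Stock rest, dark wood, fixed: board 150 x 100 x 8 mm with two cross rails 14 mm wide, 48 mm before and behind the centre, tops 25 mm above the bench, with lips 8 mm tall 17 mm either side of the middle. Between the rails 82 mm are free for fingers down to the board. Origin: underside, centre. x along the blank, towards its ferrule.
- seat (a point): Where the blank's mid-point is when it lies on both faces of the V with its ferrule against the stop: 55 mm above the bench. x runs along the groove towards the stop plate, y to the left across it, z up. A blank so seated has its top 72 mm above the bench, and its rear (plain) end, at x = -75 mm, stands 10 mm out behind the rear V stand.
- jig: V-jig, fixed to the bench: plywood base 15 mm thick, 104 mm wide, from 105 mm behind (-x) to 95 mm ahead of the origin; two wooden V stands, 90 degrees included angle, each 30 mm long and 92 mm wide, tops 59 mm above the bench, middles at x = -50 and +50 mm. The 70 mm gap between them is open down to the base, for fingers about the blank. Origin: underside, below the seat; axes as the seat's.
- cheek_left: The two aluminium V faces on the jig's left (+y of the seat), one on each stand; they slope down to the groove's valley at 45 degrees. Valley 31 mm above the bench. Origin: underside of the jig, 55 mm below the seat point; axes as the seat's.
- cheek_right: The same on the jig's right (-y of the seat). Same origin and axes.
- stop: Blue stop plate at the far end of the groove, standing across it: 76 mm wide, from 15 to 83 mm above the bench, its face 75 mm ahead of the seat point, its back 85 mm. Origin: underside of the jig, below the seat point.
- gouge_a: Loose carving gouge with a pale handle, lying on the bench, 245 mm long, 28 mm high; leave it alone. Origin: underside, near its ferrule; blade along x.
- gouge_b: Loose carving gouge with a brown handle, same size; leave it alone. Origin: underside, near its ferrule; blade along x.
- mallet: Carver's mallet, dark wood, standing on its head, 84 mm in diameter, 235 mm tall; leave it alone. Origin: underside.
- tin: Low round wax tin with green lid, 61 mm in diameter, 26 mm tall; leave it alone. Origin: underside.
There are look-alikes about, which are no part of the job. What is shaped like the jig but purple is not meant. Leave any pink look-alike of the part that bears blank_center alone.

How it is judged:
By the outcome, as a careful person would: the job done as asked, in the order asked, and still so for the second after the job is handed in, while the arm keeps its last pose, push and grip.
It also fails if it takes over 61 s, if anything falls off the work surface, if the arm or the gripper's body presses on something with over 40 N, if the wrist force passes 120 N, or if a joint passes its speed limit or range.

## Robot

A 6-joint arm with a two-finger parallel gripper is mounted at the origin on the work surface. World frame = base frame: x ahead of the robot, y to its left, z up, the work surface at z = 0. Lengths are in m, angles in rad, forces in N, time in s.
With the tool pointing down it reaches from about 0.375 to 0.9 m from the base axis. Payload 3.1 kg.
Tool frame: the origin (TCP) lies between the finger pads; the fingertips stand 22 mm ahead of it and the grasp point (between the pads) lies 3 mm ahead of it; z points along the fingers, y is the line along which they close (so a half turn about z gives the same grasp; the last joint's range is limited). The gripper opens to 87 mm and grips with 3 to 60 N. Pads are 19 mm wide; open, the fingers measure 117 mm over their backs; the gripper's body (75 mm by 190 mm) begins 51 mm behind the grasp point.
Start: joints at [1.071, 0.527, 1.433, -0, 1.181, -0.178], TCP at [0.198, 0.593, 0.245] pointing down, gripper open.
Joint ranges: [-3.08, 3.08], [-0.75, 2.2], [0.22, 2.44], [-1.43, 4.57], [0, 2.65], [-2.85, 2.85]. Speed limits (rad/s): [2.79, 2.79, 3.14, 3.14, 3.14, 3.14].

## Interface

Orientations are given as a unit quaternion [x, y, z, w].
In Python, from rig import get_obs, camera, get_calibration, hand_in, cut_out gives the robot as it stands.
- The arm moves only by the shell command python3 -m inch 'ROWS' [OPENING] [FORCE]. ROWS is JSON, one flat list of numbers, 6 for each row, row after row: the shift along the tool's x, y, z scaled (see below), then the turn, a rotation vector about the tool's x, y, z scaled (see below). A call has 1 to 20 rows; each row is the pose to reach, as a shift and turn from the pose commanded when the call began, along the tool's axes at that moment; what a row does not reach only later rows make up. The controller multiplies each number of a shift by 0.08 m and each number of a turn by 90 degrees. A row lasts 1/12 s, in which the tool goes at most 41.7 mm and 7.16 degrees, less where a joint would pass 70% of its speed; a pose out of reach is approached as far as the arm can. A call with a number of a shift or a turn outside -1 to 1 is refused whole. A call with a gripper value outside its range is refused whole. OPENING is the finger opening in mm, from 0 to 87, set as the call begins (- or left out, the last holds). The fingers move at their own pace and stop on an object; FORCE is the grip in N (left out, the last holds). Time passes only in rows, so rows that repeat a pose let the fingers close. It gives the time, the measured TCP pose, the force, the opening and the grip force at its end, in the units of the state.
- get_obs(): the state, without advancing time (a new reading comes with each control period).
- camera(name): name is "scene" or "top"; returns the picture (480x640x3 uint8, red, green, blue); there is no depth.
- get_calibration(name): a dict with "vertical_fov" (degrees; the focal length in pixels is half the picture's height over the tangent of half this angle, whatever the lens; pixels are square), "cx", "cy" (the principal point, pixels), "T" (4x4, takes a point from camera to world coordinates). Camera axes: x right, y down, z forward; pixel columns grow to the right and rows downward; lengths in m; the calibration is good to about 2 mm. A picture is of the moment at which its call begins. get_calibration takes no time and is no camera call.
- hand_in(): hands the job in; it is judged then, once.
Trained networks look in the newest picture that a camera, given by its name, has taken for a name from the list of things; names that differ only in an ending like _2 or _b are one class to them, and where a whole thing is asked for, a point or a joint stands for the part that bears it (a point fixed in the world has none). Each returns a list of dicts, best first, with "conf" (0 to 1); they miss things now and then, are a little off and sometimes report something else, mostly with a low value. They report only what shows in the picture. A call takes as long as a camera call. They do not tell look-alikes from the thing itself.
- cut_out(camera, thing): "region" (480x640 bool, what is visible of it) and "bbox" ([left, top, right, bottom] in pixels, round what is visible of it).
The state is a dict: "time": time; "q": joint angles; "joint_velocities": joint speeds; "joint_torque": joint torques, N m; "position": TCP position; "tool_rot": TCP orientation; "ft_force": force on the tool from outside, world axes, zero at the start; "moment": the same for the moment, N m; "grip_width": finger opening in m; "grip_force": force on a finger pad.
Only numpy, scipy, OpenCV 4.12 (cv2) and the standard library are available. Lean on these libraries where they do the work, as an engineer would, in place of code of your own. Each camera call takes 0.05 s, during which the arm holds its last target. There are 200 camera calls.

## Working session

There is one attempt and no reset: what is moved stays moved. The work goes in short steps, Python scripts to look and compute and a shell command to move; the robot and the scene stay as the last step left them, time stands still between calls to the robot, and variables do not carry over. Pictures are saved under pics/ and viewed, at most 10 in all, crops included, and the job is handed in when it is done.

```bash
mkdir -p pics; python3 - <<'E'
from rig import *
import cv2,numpy as np
o=get_obs();print({k:np.round(v,4).tolist() for k,v in o.items()})
for c in ["top","scene"]:
    im=camera(c);cv2.imwrite(f"pics/{c}0.png",im[:,:,::-1]);k=get_calibration(c);print(c,k)
    for t in ["blank_center","jig","stop","rest","cheek_left","cheek_right"]:
        for d in cut_out(c,t):
            r=d["region"];ys,xs=np.nonzero(r)
            (rc,sz,a)=cv2.minAreaRect(np.c_[xs,ys].astype(np.float32)) if len(xs) else (0,0,0)
            col=im[r].mean(0).round() if len(xs) else 0
            print(c,t,round(d["conf"],2),d["bbox"],np.round(rc,1),np.round(sz,1),round(a,1),col)
E
```

```text
{'time': 0.0, 'q': [1.0705, 0.5285, 1.4339, -0.0, 1.1814, -0.1785], 'joint_velocities': [0.0012, 0.0004, 0.0008, -0.0009, -0.0004, -0.0009], 'joint_torque': [0.0004, -44.0049, -17.6591, 0.0632, 0.0583, -0.0002], 'position': [0.1973, 0.5923, 0.2436], 'tool_rot': [0.1602, 0.9871, -0.001, -0.0004], 'ft_force': [-0.0727, -0.089, 0.7618], 'moment': [-0.0041, 0.0618, -0.03], 'grip_force': 0.0, 'grip_width': 0.0869}
top {'vertical_fov': 56.56274494838175, 'cx': 320.2100260979122, 'cy': 237.00167983529303, 'T': array([[ 0.02809496, -0.99432038,  0.10265311,  0.39824393],
       [-0.99953577, -0.02673361,  0.01461375,  0.00281594],
       [-0.01178646, -0.10301602, -0.99460986,  1.24503608],
       [ 0.        ,  0.        ,  0.        ,  1.        ]])}
top blank_center 0.92 [310.7, 206.3, 332.9, 261.7] [318.7 231.9] [12.2 54.9] 11.9 [152.  80.  84.]
top blank_center 0.8 [242.0, 193.5, 264.3, 249.4] [253.7 221.1] [12.7 55.6] 9.5 [123.  92.  50.]
top jig 0.85 [419.7, 299.1, 476.3, 377.3] [448.  339.8] [77.5 40.2] 74.1 [96. 65. 97.]
top jig 0.79 [371.5, 197.9, 432.8, 273.1] [399.4 234.7] [76.  
[... 1461 characters left out ...]
.6 24.5] 11.3 [79. 77. 88.]
scene stop 0.35 [158.0, 271.2, 242.0, 348.4] [199.3 309.3] [ 12.  111.7] 45.0 [171. 135.  97.]
scene stop 0.16 [218.0, 195.4, 249.0, 221.5] [234.1 212. ] [17.3 33.1] 34.8 [175. 157. 148.]
scene rest 0.91 [325.0, 279.7, 407.0, 347.6] [365.5 311. ] [46.3 70.3] 49.0 [96. 62. 40.]
scene cheek_left 0.57 [275.4, 140.7, 295.6, 166.6] [285.5 152.1] [ 6.5 30.7] 41.2 [154. 132. 136.]
scene cheek_left 0.45 [235.6, 201.9, 260.5, 233.2] [247.3 215.8] [ 8.7 40.5] 34.8 [166. 148. 138.]
scene cheek_right 0.61 [270.2, 139.5, 283.4, 153.0] [279. 144.] [12.7  9.9] 45.0 [172. 154. 147.]
scene cheek_right 0.5 [216.2, 196.9, 248.0, 220.1] [234.3 211.9] [17.2 33. ] 36.9 [173. 154. 144.]
```

View pics/top0.png

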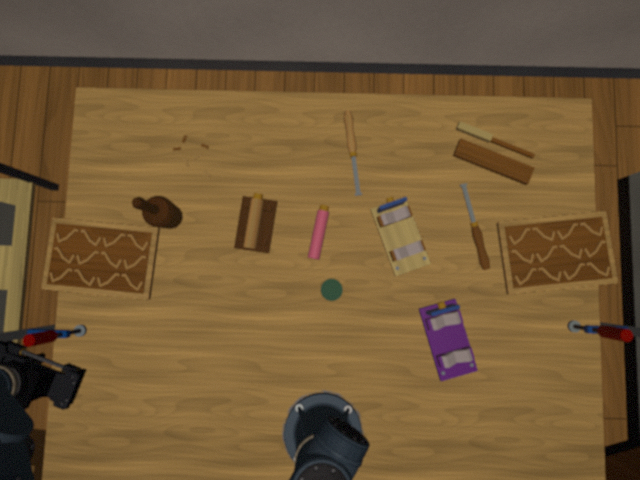

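View pics/scene0.png

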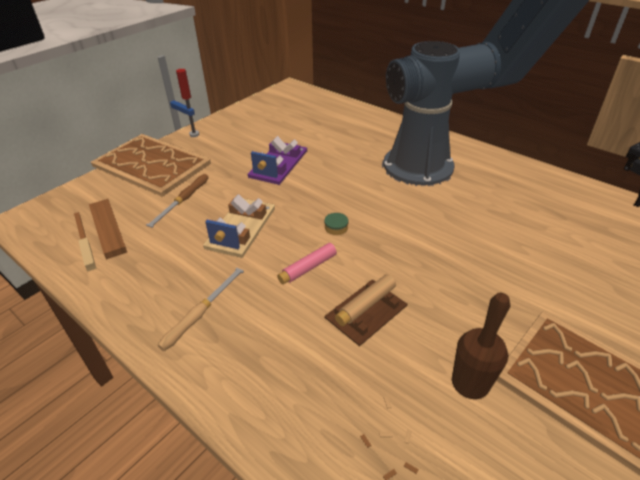

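The top view shows the pale blank in its rest at about (254,221), ferrule at the top end (258,196). The true jig, of plain plywood, is at (400,235) with its stop at (392,203). The pink blank at (318,232) and the purple jig at (448,340) are decoys. Next I fit simple models to the silhouettes in both views.

```bash
cat > fit.py <<'E'
from rig import *
import cv2,numpy as np
from scipy.optimize import minimize
S=8
def box(x0,x1,y0,y1,z0,z1): return np.array([[x,y,z] for x in(x0,x1) for y in(y0,y1) for z in(z0,z1)])/1e3
def cyl(x0,x1,r,zc):
    a=np.linspace(0,2*np.pi,40);return np.array([[x,r*np.cos(t),zc+r*np.sin(t)] for x in(x0,x1) for t in a])/1e3
M={"jig":[box(-105,95,-52,52,0,15),box(-65,-35,-46,46,15,59),box(35,65,-46,46,15,59),box(75,85,-38,38,15,83)],
 "blank":[cyl(-75,59,17,42),cyl(59,75,13,42)],
 "rest":[box(-75,75,-50,50,0,8),cyl(-75,59,17,42),cyl(59,75,13,42)],
 "stop":[box(75,85,-38,38,15,83)]}
def proj(c,P):
    k=get_calibration(c);T=k["T"];Q=(P-T[:3,3])@T[:3,:3];f=240/np.tan(np.radians(k["vertical_fov"]/2))
    return np.c_[k["cx"]+f*Q[:,0]/Q[:,2],k["cy"]+f*Q[:,1]/Q[:,2]]
def ray(c,uv,z):
    k=get_calibration(c);T=k["T"];f=240/np.tan(np.radians(k["vertical_fov"]/2))
    d=T[:3,:3]@np.array([(uv[0]-k["cx"])/f,(uv[1]-k["cy"])/f,1]);return T[:3,3]+d*(z-T[2,3])/d[2]
def render(c,m,p):
    a=p[2];R=np.array([[np.cos(a),-np.sin(a),0],[np.sin(a),np.cos(a),0],[0,0,1]])
    im=np.zeros((480,640),np.uint8);big=np.zeros((480*S//2,640*S//2),np.uint8)
    for P in M[m]:
        h=cv2.convexHull(((proj(c,P@R.T+[p[0],p[1],0])+.5)*S/2*16-8).astype(np.int32))
        cv2.fillConvexPoly(big,h,255,shift=4)
    return cv2.resize(big,(640,480),interpolation=cv2.INTER_AREA)/255.
def fit(m,views,p0):
    def cost(p):
        s=0
        for c,r in views:
            i=render(c,m,p);s+=1-np.minimum(i,r).sum()/np.maximum(i,r).sum()
        return s
    sx=np.array(p0)+np.array([[0,0,0],[.01,0,0],[0,.01,0],[0,0,.1]])
    q=minimize(cost,p0,method="Nelder-Mead",options=dict(initial_simplex=sx,xatol=1e-4,fatol=1e-4))
    return q.x,q.fun
E
python3 - <<'E'
from fit import *
camera("top");camera("scene")
def near(c,t,u,v):
    for d in cut_out(c,t):
        b=d["bbox"]
        if abs((b[0]+b[2])/2-u)<15 and abs((b[1]+b[3])/2-v)<15: return d["region"].astype(float)
V={"jig":[("top",402,235),("scene",238,226)],"stop":[("top",391,206),("scene",224,235)],"blank_center":[("top",254,221),("scene",367,300)],"rest":[("top",256,226),("scene",366,312)]}
for t,vs in V.items():
    m="blank" if t[0]=="b" else t
    vw=[(c,near(c,t,u,v)) for c,u,v in vs];vw=[x for x in vw if x[1] is not None]
    if m=="rest": # add blank to the rest's region
        b=near("top","blank_center",254,221)
        vw=[(c,np.maximum(r,b)) if c=="top" and b is not None else (c,r) for c,r in vw]
    p0=list(ray("top",(400,236) if t in("jig","stop") else (254,223),.03)[:2])+[.35 if t in("jig","stop") else -.15]
    for s in [[x] for x in vw]+([vw] if len(vw)>1 else []):
        x,f=fit(m,s,p0);print(t,[c for c,_ in s],np.round(x,4),np.round(f,3))
E
```

```text
jig ['top'] [ 0.5394 -0.1994  0.3766] 0.042
jig ['scene'] [ 0.5395 -0.1967  0.3768] 0.088
jig ['top', 'scene'] [ 0.5387 -0.1986  0.3776] 0.141
stop ['top'] [ 0.5413 -0.2023  0.3641] 0.267
stop ['scene'] [ 0.5381 -0.1945  0.3281] 0.048
stop ['top', 'scene'] [ 0.5387 -0.1952  0.3366] 0.335
blank_center ['top'] [ 0.5608  0.2027 -0.1226] 0.053
blank_center ['scene'] [ 0.5628  0.204  -0.1264] 0.043
blank_center ['top', 'scene'] [ 0.5616  0.2033 -0.1225] 0.117
rest ['top'] [ 0.5566  0.2032 -0.1157] 0.064
rest ['scene'] [ 0.5583  0.2048 -0.1401] 0.408
rest ['top', 'scene'] [ 0.5576  0.2035 -0.1272] 0.477
```

```bash
cat > rel.py <<'E'
# remaining shift/turn to a target, in inch units
import sys,numpy as np
from rig import get_obs
from scipy.spatial.transform import Rotation as R
x,y,z,yaw=map(float,sys.argv[1:5])   # tool x axis yaw, rad
o=get_obs();A=R.from_quat(o["tool_rot"])
B=R.from_matrix(np.c_[[np.cos(yaw),np.sin(yaw),0],[np.sin(yaw),-np.cos(yaw),0],[0,0,-1]])
s=A.inv().apply(np.array([x,y,z])-o["position"])/.08
print("shift",s.round(3),"turn",((A.inv()*B).as_rotvec()/(np.pi/2)).round(3),"pos",o["position"].round(4),"F",o["ft_force"].round(1),"w",round(o["grip_width"],4),"t",o["time"])
E
python3 -m inch '[-1,-0.54,0,0,0,-0.127,-1,-0.54,0,0,0,-0.127,-1,-0.54,0,0,0,-0.127]' 60 40
python3 -m inch '[-1,-0.84,0,0,0,0,-1,-0.84,0,0,0,0,-1,-0.84,0,0,0,0]'
python3 -m inch '[-1,-0.84,0,0,0,0,-1,-0.84,0,0,0,0,-1,-0.84,0,0,0,0]'
python3 -m inch '[-1,-0.84,0,0,0,0,-1,-0.84,0,0,0,0,-1,-0.84,0,0,0,0]'
python3 -m inch '[-1,-0.84,0,0,0,0,-1,-0.84,0,0,0,0,-1,-0.84,0,0,0,0,-1,-0.84,0,0,0,0]'
python3 rel.py 0.5615 0.2033 0.245 3.019
```

```text
time: 1.5
position: [0.2626, 0.5232, 0.2444]
tool_rot: [0.061, 0.998, -0.002, 0.001]
ft_force: [-0.6, -0.4, 0.1]
grip_width: 0.0739
grip_force: 0.0
time: 1.75
position: [0.3333, 0.4478, 0.2447]
tool_rot: [0.062, 0.998, -0.0, 0.001]
ft_force: [0.1, 0.5, -0.1]
grip_width: 0.0615
grip_force: 0.0
time: 2.0
position: [0.4051, 0.3712, 0.2448]
tool_rot: [0.063, 0.998, -0.0, 0.001]
ft_force: [-0.2, 0.5, 0.5]
grip_width: 0.0603
grip_force: 0.0
time: 2.25
position: [0.4767, 0.2945, 0.2449]
tool_rot: [0.063, 0.998, -0.0, 0.001]
ft_force: [0.1, -0.1, -0.1]
grip_width: 0.0602
grip_force: 0.0
time: 2.58
position: [0.5489, 0.2173, 0.2448]
tool_rot: [0.064, 0.998, -0.0, 0.002]
ft_force: [-0.5, 0.9, 0.0]
grip_width: 0.0599
grip_force: 0.0
shift [-0.179 -0.153 -0.002] turn [-0.     0.002 -0.004] pos [0.5489 0.2173 0.2448] F [-0.5  0.9  0. ] w 0.0599 t 2.5833
```

Adjust laterally, go down to TCP z 0.125, and check with a picture.

```bash

python3 -m inch '[-0.18,-0.15,0,0,0,0,-0.18,-0.15,0.5,0,0,0,-0.18,-0.15,1,0,0,0,-0.18,-0.15,1,0,0,0]' >/dev/null
python3 -m inch '[0,0,0.5,0,0,0,0,0,0.5,0,0,0,0,0,0.5,0,0,0]' >/dev/null
python3 rel.py 0.5615 0.2033 0.045 3.019
python3 - <<'E'
from fit import *
a=camera("top")[150:290,180:340];b=camera("scene")[200:340,290:450]
cv2.imwrite("pics/g1.png",cv2.resize(np.hstack([a,b]),None,fx=2.4,fy=2.4,interpolation=cv2.INTER_CUBIC)[:,:,::-1])
E
```

```text
shift [-0.081 -0.044  0.989] turn [-0.001 -0.003  0.   ] pos [0.5558 0.2076 0.1241] F [0.5 1.9 0.3] w 0.0602 t 3.1667
```

View pics/g1.png

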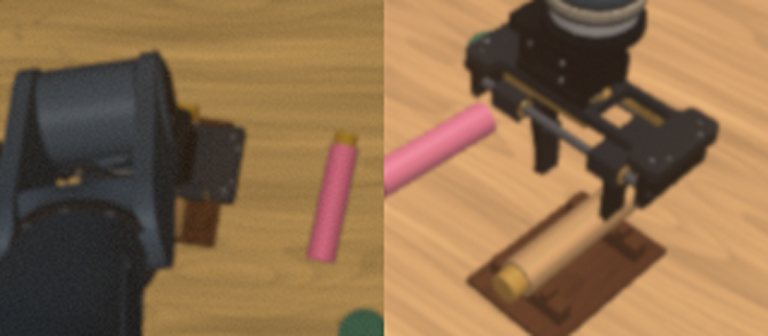

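The crop shows the fingers straddling the blank above the rest, in line across it. I correct by 7 mm and go down.

```bash

python3 -m inch '[-0.08,-0.04,0.2,0,0,0,-0.08,-0.04,0.2,0,0,0,-0.08,-0.04,0.2,0,0,0]' >/dev/null
python3 rel.py 0.5615 0.2033 0.045 3.019
```

```text
shift [ 0.036 -0.006  0.822] turn [ 0.001  0.002 -0.   ] pos [0.5643 0.2034 0.1107] F [-0.4  0.1  0.6] w 0.0603 t 3.5167
```

```bash

python3 -m inch '[0.03,0,0.3,0,0,0,0.03,0,0.6,0,0,0,0.03,0,0.8,0,0,0,0.03,0,0.82,0,0,0,0.03,0,0.82,0,0,0,0.03,0,0.82,0,0,0]' >/dev/null
python3 rel.py 0.5615 0.2033 0.045 3.019
```

```text
shift [ 0.007 -0.007 -0.004] turn [0.001 0.002 0.   ] pos [0.5621 0.2038 0.0447] F [0.1 0.9 0.2] w 0.0601 t 4.0167
```

```bash

python3 -m inch '[0,0,0,0,0,0,0,0,0,0,0,0,0,0,0,0,0,0,0,0,0,0,0,0,0,0,0,0,0,0,0,0,0,0,0,0,0,0,0,0,0,0,0,0,0,0,0,0,0,0,0,0,0,0,0,0,0,0,0,0]' 20 40
python3 -m inch '[0,0,-0.3,0,0,0,0,0,-0.6,0,0,0,0,0,-1,0,0,0,0,0,-1,0,0,0,0,0,-1,0,0,0]'
python3 rel.py 0.525 -0.2044 0.125 3.518
```

```text
time: 4.85
position: [0.5612, 0.2035, 0.0432]
tool_rot: [0.061, 0.998, 0.0, 0.0]
ft_force: [0.4, -0.2, 4.3]
grip_width: 0.0326
grip_force: 40.0
time: 5.27
position: [0.5621, 0.2037, 0.1243]
tool_rot: [0.061, 0.998, 0.0, 0.002]
ft_force: [0.1, 0.9, -1.8]
grip_width: 0.0329
grip_force: 40.0
shift [-0.162 -5.119 -0.014] turn [ 0.     0.002 -0.317] pos [0.5621 0.2037 0.1243] F [ 0.1  0.9 -1.8] w 0.0329 t 5.2667
```

```bash

python3 -m inch '[0,-0.3,0,0,0,0,0,-0.7,0,0,0,0,0,-1,0,0,0,0]' >/dev/null
python3 -m inch '[0,-0.4,0,0,0,0,0,-0.8,0,0,0,0,0,-1,0,0,0,0]' >/dev/null
python3 -m inch '[0,-0.4,0,0,0,0,0,-0.8,0,0,0,0,0,-1,0,0,0,0]' >/dev/null
python3 -m inch '[0,-0.4,0,0,0,0,0,-0.8,0,0,0,0,0,-1,0,0,0,0]' >/dev/null
python3 -m inch '[0,-0.4,0,0,0,0,0,-0.8,0,0,0,0,0,-1,0,0,0,0,0,-1,0,0,0,0]' >/dev/null
python3 -m inch '[-0.1,0,0,0,0,-0.07,-0.16,-0.05,0,0,0,-0.14,-0.16,-0.12,0,0,0,-0.21,-0.16,-0.12,0,0,0,-0.28,-0.16,-0.12,0,0,0,-0.317,-0.16,-0.12,0,0,0,-0.317,-0.16,-0.12,0,0,0,-0.317]'
python3 rel.py 0.525 -0.2044 0.125 3.518
python3 - <<'E'
from fit import *
a=camera("top")[160:300,340:500];b=camera("scene")[130:270,170:330]
cv2.imwrite("pics/g2.png",cv2.resize(np.hstack([a,b]),None,fx=2.4,fy=2.4,interpolation=cv2.INTER_CUBIC)[:,:,::-1])
E
```

```text
time: 7.18
position: [0.523, -0.2033, 0.1217]
tool_rot: [-0.186, 0.983, 0.001, -0.001]
ft_force: [0.1, 0.5, -1.3]
grip_width: 0.0328
grip_force: 40.0
shift [-0.019 -0.022 -0.041] turn [ 0.002 -0.001 -0.001] pos [ 0.523  -0.2033  0.1217] F [ 0.1  0.5 -1.3] w 0.0328 t 7.1833
```

View pics/g2.png

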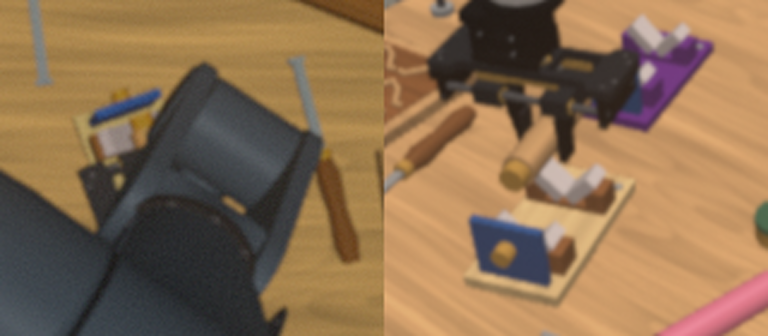

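```bash

python3 -m inch '[-0.01,-0.02,0.3,0,0,0,-0.01,-0.02,0.55,0,0,0,-0.01,-0.02,0.7,0,0,0,-0.01,-0.02,0.7,0,0,0,-0.01,-0.02,0.7,0,0,0]' >/dev/null
python3 rel.py 0.525 -0.2044 0.057 3.518
python3 -m inch '[0,0,0.03,0,0,0,0,0,0.06,0,0,0,0,0,0.06,0,0,0]'
python3 rel.py 0.525 -0.2044 0.057 3.518
```

```text
shift [-0.008  0.01   0.117] turn [ 0.001 -0.001 -0.001] pos [ 0.5247 -0.2054  0.0663] F [-0.6 -0.3 -1.2] w 0.0332 t 7.7
time: 7.95
position: [0.5255, -0.206, 0.0626]
tool_rot: [-0.187, 0.982, -0.0, 0.0]
ft_force: [0.5, -0.2, -0.5]
grip_width: 0.0327
grip_force: 40.0
shift [-0.002  0.021  0.071] turn [-0.001  0.    -0.001] pos [ 0.5255 -0.206   0.0626] F [ 0.5 -0.2 -0.5] w 0.0327 t 7.95
```

```bash

python3 -m inch '[0,0.01,0.03,0,0,0,0,0.01,0.03,0,0,0]'
python3 -m inch '[0,0,0.02,0,0,0,0,0,0.02,0,0,0]'
python3 -m inch '[0,0,0.02,0,0,0,0,0,0.02,0,0,0]'
```

```text
time: 8.12
position: [0.5248, -0.205, 0.0599]
tool_rot: [-0.187, 0.982, -0.0, 0.0]
ft_force: [-0.3, 0.4, -1.0]
grip_width: 0.0331
grip_force: 40.0
time: 8.28
position: [0.5248, -0.205, 0.0581]
tool_rot: [-0.187, 0.982, 0.0, -0.0]
ft_force: [0.6, 0.1, -1.7]
grip_width: 0.0327
grip_force: 40.0
time: 8.45
position: [0.5249, -0.2048, 0.0571]
tool_rot: [-0.187, 0.982, 0.0, 0.0]
ft_force: [-0.8, 1.3, 3.4]
grip_width: 0.0326
grip_force: 40.0
```

```bash

python3 -m inch '[0,0.01,0,0,0,0,-0.02,0.01,0,0,0,0,-0.05,0.01,0,0,0,0,-0.08,0.01,0,0,0,0,-0.11,0.01,0,0,0,0,-0.11,0.01,0,0,0,0,-0.11,0.01,0,0,0,0]'
python3 -m inch '[-0.02,0,0,0,0,0,-0.03,0,0,0,0,0,-0.03,0,0,0,0,0]'
python3 rel.py 0.539 -0.1988 0.057 3.518
python3 -m inch '[-0.02,0,0,0,0,0,-0.02,0,0,0,0,0]'
python3 rel.py 0.539 -0.1988 0.057 3.518
```

```text
time: 9.03
position: [0.5332, -0.201, 0.0566]
tool_rot: [-0.187, 0.982, -0.0, 0.0]
ft_force: [-1.1, 0.6, 1.2]
grip_width: 0.0329
grip_force: 40.0
time: 9.28
position: [0.5351, -0.2002, 0.0565]
tool_rot: [-0.187, 0.982, 0.0, -0.0]
ft_force: [-1.4, 0.1, 0.5]
grip_width: 0.0326
grip_force: 40.0
shift [-0.052 -0.002 -0.006] turn [ 0. -0. -0.] pos [ 0.5351 -0.2002  0.0565] F [-1.4  0.1  0.5] w 0.0326 t 9.2833
time: 9.45
position: [0.5367, -0.1996, 0.0565]
tool_rot: [-0.187, 0.982, -0.0, 0.0]
ft_force: [-0.2, -0.3, 0.9]
grip_width: 0.033
grip_force: 40.0
shift [-0.031 -0.001 -0.006] turn [-0.  0. -0.] pos [ 0.5367 -0.1996  0.0565] F [-0.2 -0.3  0.9] w 0.033 t 9.45
```

```bash

python3 -m inch '[-0.02,0,0,0,0,0,-0.02,0,0,0,0,0]'|sed -n '1,2p;4p'
python3 -m inch '[-0.02,0,0,0,0,0,-0.02,0,0,0,0,0]'|sed -n '1,2p;4p'
python3 -m inch '[-0.02,0,0,0,0,0,-0.02,0,0,0,0,0]'|sed -n '1,2p;4p'
```

```text
time: 9.62
position: [0.5381, -0.199, 0.0565]
ft_force: [-2.0, -0.3, 1.0]
time: 9.78
position: [0.5381, -0.1989, 0.0564]
ft_force: [-6.1, -3.2, 1.6]
time: 9.95
position: [0.5382, -0.1988, 0.0564]
ft_force: [-9.2, -7.5, 3.1]
```

```bash

python3 -m inch '[-0.015,-0.01,0,0,0,0,-0.015,-0.01,0,0,0,0]'|sed -n '1,2p;4p'
python3 -m inch '[0,0,0.02,0,0,0,0,0,0.03,0,0,0,0,0,0.03,0,0,0]'|sed -n '1,2p;4p'
```

```text
time: 10.12
position: [0.5382, -0.1988, 0.0564]
ft_force: [-12.4, -7.1, 6.4]
time: 10.37
position: [0.5382, -0.1988, 0.0562]
ft_force: [-14.9, -6.1, 20.4]
```

```bash

python3 -m inch '[0.005,0,-0.005,0,0,0,0.01,0,-0.01,0,0,0,0.01,0,-0.01,0,0,0,0.01,0,-0.01,0,0,0,0.01,0,-0.01,0,0,0,0.01,0,-0.01,0,0,0]'|sed -n '1,2p;4p'
python3 - <<'E'
from fit import *
from scipy.spatial.transform import Rotation as R
b=camera("scene")[130:270,170:330];o=get_obs()
A=R.from_quat(o["tool_rot"]).inv();print("tool F",A.apply(o["ft_force"]).round(1),"M",A.apply(o["moment"]).round(2),"M0 world",o["moment"].round(2),o["grip_width"])
cv2.imwrite("pics/g3.png",cv2.resize(b,None,fx=4,fy=4,interpolation=cv2.INTER_CUBIC)[:,:,::-1])
E
```

```text
time: 10.87
position: [0.5382, -0.1989, 0.0563]
ft_force: [-12.0, -3.6, 14.2]
tool F [ 13.    0.6 -14.6] M [-0.06  2.01  0.27] M0 world [-0.69  1.89 -0.27] 0.032765976009905974
```

View pics/g3.png

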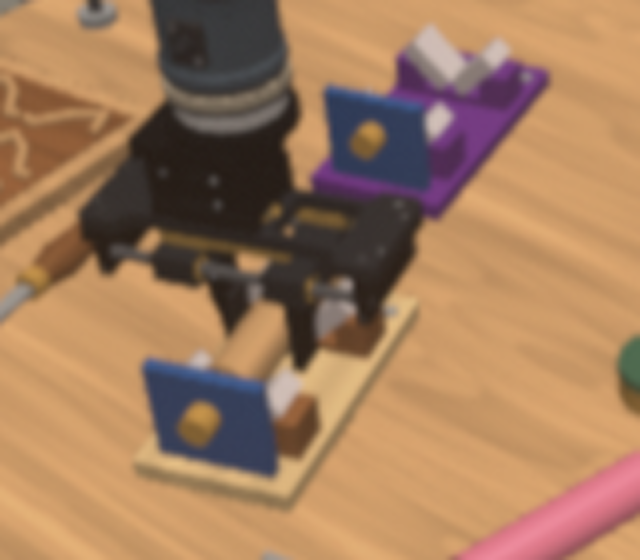

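The blank lies in the V against the stop. Lateral force is near zero and the press is about 14 N. I trim the small yaw moment and check that the load stays steady.

```bash

python3 -m inch '[0,0,0,0,0,0.003,0,0,0,0,0,0.003,0,0,0,0,0,0.003,0,0,0,0,0,0.003,0,0,0,0,0,0.003,0,0,0,0,0,0.003,0,0,0,0,0,0.003,0,0,0,0,0,0.003,0,0,0,0,0,0.003,0,0,0,0,0,0.003]'>/dev/null
python3 - <<'E'
from rig import *
from scipy.spatial.transform import Rotation as R
o=get_obs();A=R.from_quat(o["tool_rot"]).inv();print(A.apply(o["ft_force"]).round(1),A.apply(o["moment"]).round(2),o["position"])
E
```

```text
[ 12.5   1.1 -13.5] [-0.02  2.04  0.14] [ 0.53816946 -0.19880994  0.05624517]
```

```bash

python3 -m inch '[0,0.002,0.004,0,0,0,0,0.002,0.004,0,0,0,0,0.002,0.004,0,0,0,0,0.002,0.004,0,0,0,0,0.002,0.004,0,0,0,0,0.002,0.004,0,0,0]'
python3 -c "from rig import *;print(hand_in())"
```

```text
time: 12.25
position: [0.5382, -0.1988, 0.0562]
tool_rot: [-0.185, 0.983, 0.001, -0.003]
ft_force: [-12.4, -3.9, 15.7]
grip_width: 0.033
grip_force: 40.0
the job is handed in; nothing more can be done
None
```

The blank lies in the V-jig with its ferrule against the blue stop plate; I handed the job in at 12.3 s with the gripper still holding it pressed down at about 16 N.

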